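Load the shaker, clear the pipette and switch on

ROBOT

A 7-joint arm with a two-finger parallel gripper is mounted at the origin on the work surface. World frame = base frame: x ahead of the robot, y to its left, z up, the work surface at z = 0. Lengths are in m, angles in rad, forces in N, time in s.
With the tool pointing down it reaches from about 0.425 to 0.875 m from the base axis. Payload 4.7 kg.
Tool frame: the origin (TCP) lies on the centre line of the jaws, within the pads' length; the fingertips stand 14 mm ahead of it and the grasp point (between the pads) lies 5 mm behind it; z points along the fingers, y is the line along which they close (so a half turn about z gives the same grasp; the last joint's range is limited). The gripper opens to 87 mm and grips with 3 to 60 N. Pads are 19 mm wide; open, the fingers measure 117 mm over their backs; the gripper's body (75 mm by 190 mm) begins 51 mm behind the grasp point.
Start: joints at [1.309, 0.321, -0.07, 1.45, 0.023, 1.371, -0.057], TCP at [0.177, -0.625, 0.237] pointing down, gripper open.
Joint ranges: [-2.86, 2.86], [-0.3, 2.09], [-1.38, 1.24], [0.06, 2.45], [-1.56, 4.7], [0.09, 2.05], [-2.69, 2.69]. Speed limits (rad/s): [2.57, 2.57, 3.14, 3.14, 3.14, 3.14, 3.14].

INTERFACE

Orientations are given as a rotation vector (axis times angle).
In Python, from bench import ctrl gives the robot as it stands.
- The arm moves only by the tool send_rows, never from a script. Its argument "steps" is a list of rows, each an object of numbers: "tx", "ty", "tz": the shift along the tool's x, y, z in units of 60 mm (1.0 is 60 mm); "turn": the turn about the tool's z in units of 8 degrees (1.0 is 8 degrees); "grip": the opening, from 0 (shut) to 1 (fully open). A call has 1 to 12 rows; each row shifts and turns the commanded pose from where the row before left it, along the tool's axes as they then stand; what a row does not reach is not made up. A row lasts 1/8 s, in which the tool goes at most 62.5 mm and 10.7 degrees, less where a joint would pass 70% of its speed; a pose out of reach is approached as far as the arm can. A call is refused whole if a number of a shift passes 1 or a number of a turn 1, either way. A call with a gripper value outside its range is refused whole. The fingers move at their own pace and stop on an object; "newtons" is the grip in N (left out, the last holds). Time passes only in rows, so rows that do not move let the fingers close. It gives the time, the measured TCP pose, the force, the opening and the grip force at its end, in the units of the state.
- ctrl.get_state(): the state, without advancing time (a new reading comes with each control period).
- ctrl.get_image(name): name is "scene" or "top"; returns a dict with "pixels" (400x640x3 uint8, red, green, blue), "K" (3x3 intrinsics, pixels), "dist" ([k1, k2, p1, p2, k3] as OpenCV has them; the pictures are not rectified), "cam_to_world" (4x4, takes a point from camera to world coordinates). Camera axes: x right, y down, z forward; pixel columns grow to the right and rows downward; lengths in m; the calibration is good to about 2 mm. A picture is of the moment at which its call begins. There is no depth.
- ctrl.close_job(): hands the job in; it is judged then, once.
The state is a dict: "time": time; "joint_positions": joint angles; "qd": joint speeds; "joint_torque": joint torques, N m; "position": TCP position; "tool_rot": TCP orientation; "ft_force": force on the tool from outside, world axes, zero at the start; "torque": the same for the moment, N m; "grip_width": opening from 0.0 (shut) to 1.0 (fully open); "grip_force": force on a finger pad.
Only numpy, scipy, OpenCV 4.12 (cv2) and the standard library are available. Lean on these libraries where they do the work, as an engineer would, in place of code of your own. Each camera call takes 0.05 s, during which the arm holds its last target. There are 200 camera calls.

TASK

Sort what was left in the middle of the bench: lay both red-capped culture flasks flat, label up and not on top of each other, in the shallow tray on top of the white shaker, and lay the orange pipette flat inside the blue wash tray. Never tip a flask over, and leave everything else where it stands. Once all three are in place and released, turn the shaker's black bar knob clockwise, about a fifth of a turn, until it clicks over into its on position.

Things in the scene. Friction and masses are not known exactly. Their poses are not given: they have to be found in the camera images.
- flask_1: Sealed culture flask lying on its flat side, label up: frosted off-white flat body 72 x 44 x 28 mm (x, y, z) with a shoulder, neck and 25 mm red cap towards its +x; 102 mm long in all. 80 g or so. Origin: centre of the underside of the flat body, which is also close to its centre of mass; x towards the cap, z up. Grip across the 44 mm width. The two flasks are alike.
- flask_2: As flask_1.
- pipette: Hand pipette lying on the bench: orange handle 100 x 28 x 26 mm (x, y, z), white push button at its -x end (reaching x = -70 mm) and slim white barrel tapering towards +x (reaching x = +125 mm, raised off the bench), 195 mm in all. 110 g or so. Origin: centre of the underside of the orange handle, close to its centre of mass; z up. Grip across the 28 mm width.
- shaker: White bench shaker, fixed, 240 x 230 mm, 80 mm high; it may stand on the left or the right of the bench, turned a little. Origin on the bench; its body reaches from x = -130 to +110 mm and y = -115 to +115 mm. The strip from x = -130 to -60 mm is the control deck (top at z = 80 mm), nearest the robot, with the knob and a small dark display; the rest is the tray. The tray does not move.
- shaker_tray (a point): Centre of the shaker's tray floor (dark rubber), 68 mm above the bench, axes as the shaker's. The floor is 164 mm (x) by 218 mm (y), inside a rim that stands 12 mm above it (6 mm thick; the control deck on the -x side).
- knob_grip (a point): Grip point of the black bar knob on the shaker's deck, on its upright axis, 108 mm above the bench, 28 mm above the deck. The grip is an upright bar 52 x 16 mm in plan, top 12 mm above this point, on a round skirt 48 mm across and 9 mm high. The x axis lies along the bar and turns with it; a white mark on its -x end points to a grey deck dot (off) or the green one (on).
- knob (a joint): Knob angle, rad, from 0 to 1.3, growing clockwise seen from above. It rests at about 0.05 (off, bar along the shaker's x axis) and at about 1.25 (on). Between them a spring detent resists (about 0.07 N m) and tips over at 0.65, then carries the knob on.
- wash_tray: Blue open plastic tray, fixed, 260 x 180 mm outside, 45 mm high, walls 4 mm, floor 4 mm; on the side of the bench away from the shaker, turned a little. Origin on the bench under its centre, x along the 260 mm side.
- wash_tray_in (a point): Centre of the wash tray's inner floor (252 x 172 mm), 4 mm above the bench, axes as the tray's.
- brown_bottle: Bystander: dark brown bottle with white cap, 72 mm across, 170 mm tall. Origin under its centre.
- blue_tip_box: Bystander: tip box, blue base and pale lid, 85 x 120 x 54 mm. Origin under its centre.
- orange_tip_box: Bystander: tip box, orange base and pale lid, 85 x 120 x 54 mm. Origin under its centre.
- amber_jar: Bystander: small amber jar, 52 mm across, 60 mm tall, standing in the same row as the things to sort. Origin under its centre.
- beaker: Bystander: glass beaker, 64 mm across, 75 mm tall. Origin under its centre.
- petri_dishes: Bystander: stack of pale round dishes, 80 mm across, 28 mm tall. Origin under its centre.
Mind the look-alikes: they are no part of the job. Leave any pink, purple or turquoise look-alike of the flask_1 alone.

How it is judged:
On the way, in this order (a step that is already met when the one before it is completed fails the run):
1. both flasks lie flat in the shaker's tray and the pipette in the wash tray, released, with the knob still off (below 0.4 rad) (x of flask_1 in the frame of shaker_tray between -0.055 and 0.055 m and y of flask_1 in the frame of shaker_tray between -0.092 and 0.092 m and z of flask_1 in the frame of shaker_tray between -0.006 and 0.006 m and angle between each of flask_1, flask_2's own z axis and vertical below 0.08 rad and x of flask_2 in the frame of shaker_tray between -0.055 and 0.055 m and y of flask_2 in the frame of shaker_tray between -0.092 and 0.092 m and z of flask_2 in the frame of shaker_tray between -0.006 and 0.006 m and x of pipette in the frame of wash_tray_in between -0.09 and 0.09 m and y of pipette in the frame of wash_tray_in between -0.08 and 0.08 m and z of pipette in the frame of wash_tray_in between -0.006 and 0.03 m and angle between pipette's own x axis and vertical between 1.42 and 1.72 rad and contact force between the fingers and flask_1 below 0.5 N and contact force between the fingers and flask_2 below 0.5 N and contact force between the fingers and pipette below 0.5 N and value of joint knob below 0.4 rad), for 0.2 s.
2. the knob is turned past its click to on (above 1.1 rad) (value of joint knob above 1.1 rad), for 0.1 s.
At the end, for the whole second after the job is handed in: Both flasks label up on the shaker tray floor (origin within 55, 92, 6 mm of its centre in x, y, z; tilt under 0.08 rad); the pipette in the wash tray (within 90, 80 mm; under 30 mm above its floor; level within 0.15 rad); knob above 1.1 rad; all released and at rest (x of flask_1 in the frame of shaker_tray between -0.055 and 0.055 m and y of flask_1 in the frame of shaker_tray between -0.092 and 0.092 m and z of flask_1 in the frame of shaker_tray between -0.006 and 0.006 m and angle between each of flask_1, flask_2's own z axis and vertical below 0.08 rad and x of flask_2 in the frame of shaker_tray between -0.055 and 0.055 m and y of flask_2 in the frame of shaker_tray between -0.092 and 0.092 m and z of flask_2 in the frame of shaker_tray between -0.006 and 0.006 m and x of pipette in the frame of wash_tray_in between -0.09 and 0.09 m and y of pipette in the frame of wash_tray_in between -0.08 and 0.08 m and z of pipette in the frame of wash_tray_in between -0.006 and 0.03 m and angle between pipette's own x axis and vertical between 1.42 and 1.72 rad and contact force between the fingers and flask_1 below 0.5 N and contact force between the fingers and flask_2 below 0.5 N and contact force between the fingers and pipette below 0.5 N and linear speed of each of flask_1, flask_2, pipette below 0.03 m/s and value of joint knob above 1.1 rad); the robot touches nothing.
It fails at once if a flask is tipped more than 0.7 rad (angle between any of flask_1, flask_2's own z axis and vertical above 0.7 rad).
It fails at once if a bystander is moved more than 40 mm (distance of any of brown_bottle, blue_tip_box, orange_tip_box, amber_jar, beaker, petri_dishes from where it was at the start of the episode above 0.04 m).
It also fails if it takes over 72 s, if anything falls off the work surface, if the arm or the gripper's body presses on something with over 40 N, if the wrist force passes 120 N, or if a joint passes its speed limit or range.

## Working session

There is one attempt and no reset: what is moved stays moved. The work goes in short steps, Python scripts to look and compute and a tool call to move; the robot and the scene stay as the last step left them, time stands still between calls to the robot, and variables do not carry over. Pictures are saved under pics/ and viewed, at most 10 in all, crops included, and the job is handed in when it is done.

Besides the shell and the picture viewer there is one more tool, called after "Request:" as name(argument=value, ...), one argument or row to a line, values as JSON. send_rows: Moves the arm, as the interface text tells. Its arguments: {"type":"object","properties":{"steps":{"type":"array"},"newtons":{"type":"number"}},"required":["steps"]}

```bash
mkdir -p pics; ls
python3 - <<'E'
from bench import ctrl
import cv2, pickle
s=ctrl.get_state(); print({k:s[k] for k in('time','position','tool_rot','grip_width')})
d={}
for n in('scene','top'):
    im=ctrl.get_image(n); d[n]=im
    cv2.imwrite(f'pics/{n}0.png',im['pixels'][:,:,::-1])
    print(n,im['K'],im['dist'],im['cam_to_world'])
pickle.dump(d,open('im0.pkl','wb'))
E
```

```text
pics
{'time': 0.0, 'position': array([ 0.17679223, -0.62495378,  0.23545432]), 'tool_rot': array([-3.10991306e+00, -4.31591830e-01,  6.17521840e-04]), 'grip_width': 1.000696856300635}
scene [[433.65175876   0.         324.0262646 ]
 [  0.         433.65175876 198.71935497]
 [  0.           0.           1.        ]] [-0.01551656  0.          0.          0.          0.        ] [[ 0.50807236  0.60636563 -0.61170516  1.21160864]
 [ 0.86129507 -0.35291842  0.36553986 -0.42358258]
 [ 0.00576879 -0.71257934 -0.70156782  0.8315561 ]
 [ 0.          0.          0.          1.        ]]
top [[375.50703144   0.         318.14785659]
 [  0.         375.50703144 199.35470912]
 [  0.           0.           1.        ]] [-0.06607872  0.          0.          0.          0.        ] [[-0.02485446 -0.99546121  0.09186528  0.44642533]
 [-0.99966189  0.02404639 -0.00989283 -0.02595894]
 [ 0.0076389  -0.0920801  -0.9957223   0.97474347]
 [ 0.          0.          0.          1.        ]]
```

View pics/top0.png

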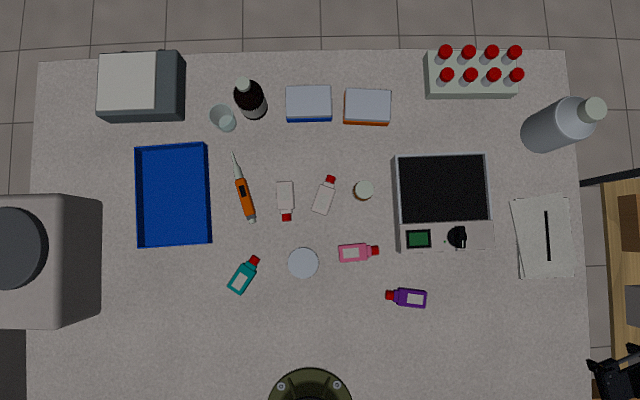

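View pics/scene0.png

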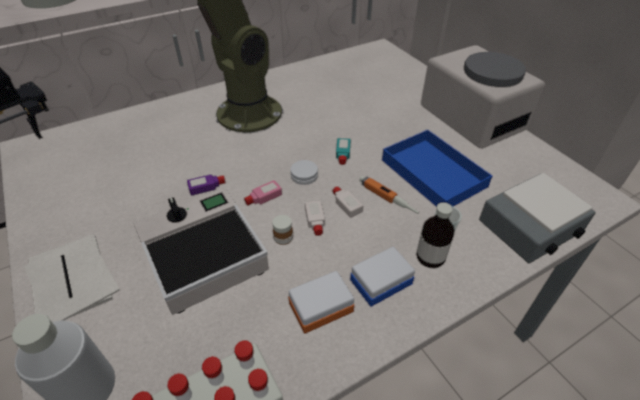

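Top view: the candidates are the off-white flasks with red caps at (285,200), cap towards the robot, and (324,195), cap away. The look-alikes are pink (357,252), purple (408,298) and turquoise (243,275), and I'll leave those alone. The pipette is at (244,193), the shaker tray at (443,188), the knob at (457,237), and the blue wash tray at (173,195). Next I'll measure and confirm these in a crop.

```bash
cat > h.py <<'E'
import cv2, numpy as np
def rays(im,uv):
    n=cv2.undistortPoints(np.asarray(uv,float).reshape(-1,1,2),im['K'],np.array(im['dist'])).reshape(-1,2)
    T=im['cam_to_world']; return T[:3,3],np.c_[n,np.ones(len(n))]@T[:3,:3].T
def plane(im,uv,z):
    o,d=rays(im,uv); return o+d*((z-o[2])/d[:,2])[:,None]
def proj(im,P):
    T=np.linalg.inv(im['cam_to_world']); 
    return cv2.projectPoints(np.asarray(P,float).reshape(-1,1,3),cv2.Rodrigues(T[:3,:3])[0],T[:3,3],im['K'],np.array(im['dist']))[0].reshape(-1,2)
def blobs(mask,box,amin=20):
    x0,y0,x1,y1=box; m=np.zeros(mask.shape,np.uint8); m[y0:y1,x0:x1]=mask[y0:y1,x0:x1]
    c,_=cv2.findContours(m,cv2.RETR_EXTERNAL,cv2.CHAIN_APPROX_NONE)
    return sorted([k for k in c if cv2.contourArea(k)>=amin],key=cv2.contourArea,reverse=True)
def rect(im,c,z):
    p=plane(im,c.reshape(-1,2),z)[:,:2]; (cx,cy),(w,h),a=cv2.minAreaRect((p*1000).astype(np.float32))
    if w<h: w,h,a=h,w,a+90
    return np.round([cx,cy,w,h,a],1)
def cen(c): 
    m=cv2.moments(c); return [m['m10']/m['m00'],m['m01']/m['m00']]
E
python3 - <<'E'
import pickle; from h import *
d=pickle.load(open('im0.pkl','rb')); im=d['top']; bgr=im['pixels'][:,:,::-1]; hsv=cv2.cvtColor(bgr,cv2.COLOR_BGR2HSV).astype(int)
H,S,V=hsv[...,0],hsv[...,1],hsv[...,2]
print('bench',hsv[215,300],'body',hsv[200,285],hsv[200,322],hsv[190,281])
red=((H<8)|(H>172))&(S>150)&(V>80)
for b in blobs(red,(260,165,350,230),8): print('red',cen(b),cv2.contourArea(b),plane(im,[cen(b)],.0125).round(4))
for n,box in(('f1',(268,172,300,216)),('f2',(305,182,345,222))):
    w=(V>hsv[215,300][2]+25)&(S<60)
    for b in blobs(w,box,100): print(n,cen(b),rect(im,b,.028))
o=(H>5)&(H<20)&(S>150)&(V>100)
for b in blobs(o,(220,140,265,230),50): print('pip',cen(b),rect(im,b,.02),rect(im,b,.013))
bl=(H>100)&(H<130)&(S>150)
for b in blobs(bl,(120,130,225,260),1000): print('wash',rect(im,b,.045))
for b in blobs((V<60),(385,140,500,230),1000): print('tray',rect(im,b,.068),rect(im,b,.08))
for b in blobs((V<60),(435,222,500,260),50): print('knob',cen(b),rect(im,b,.12),plane(im,[cen(b)],.11))
a=cv2.resize(bgr[140:230,220:370],None,fx=4,fy=4,interpolation=cv2.INTER_CUBIC)
k=cv2.resize(bgr[145:260,385:505],None,fx=5,fy=5,interpolation=cv2.INTER_CUBIC)
a2=np.zeros((600,600,3),np.uint8);a2[:360]=a; a2=a
cv2.imwrite('pics/c1.png',a2); cv2.imwrite('pics/c2.png',k[:575])
E
```

```text
bench [  4  16 131] body [ 17  17 139] [ 30  11 139] [ 36   9 135]
red [330.125, 178.625] 44.0 [[ 0.5883 -0.0678  0.0125]]
red [285.54509803921565, 217.03137254901958] 42.5 [[0.4917 0.0491 0.0125]]
pip [243.9126213592233, 196.68176914778854] [546.2 154.3  96.6  24.   16.2] [546.9 155.7  97.3  24.2  16.2]
wash [555.  331.3 258.  189.7   3.2]
tray [ 550.5 -342.2  213.6  163.3   91.2] [ 549.1 -338.   210.8  161.2   91.2]
knob [456.7858757062146, 236.1056497175141] [ 432.1 -349.7   48.1   44.7  178.2] [[ 0.43279312 -0.35413664  0.11      ]]
```

View pics/c1.png

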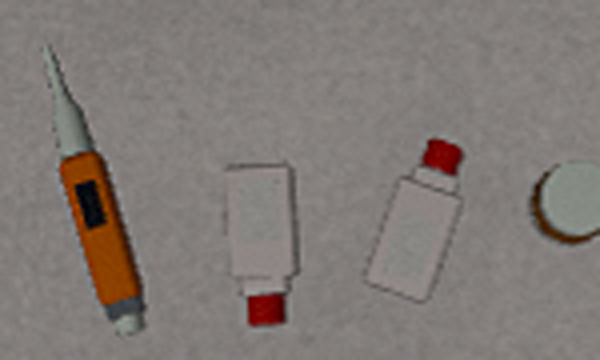

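View pics/c2.png

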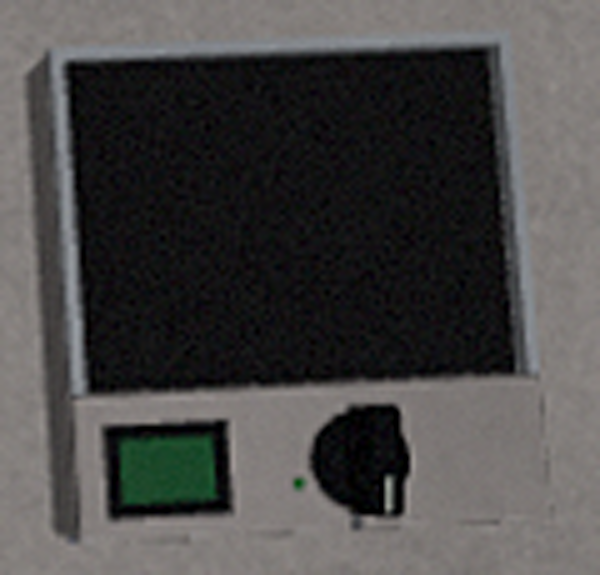

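The crop confirms two off-white, unmarked-colour flasks with red caps, and the jar is separate. The knob bar lies along the shaker's x axis with its white mark at crop (390,495) towards the grey dot (off). The green dot is at crop (298,483), on the shaker's +y side, so clockwise seen from above agrees. Next I'll get poses from the corners.

Run:
```python
import pickle; from h import *
d=pickle.load(open('im0.pkl','rb')); im=d['top']
def cr(p,s,o): return (np.array(p,float)+.5)/s-.5+np.array(o)
def q(name,p,z,s,o):
    P=plane(im,cr(p,s,o),z)[:,:2]*1000; e=np.linalg.norm(np.roll(P,-1,0)-P,axis=1)
    v=(P[0]+P[1]-P[2]-P[3]); print(name,P.mean(0).round(1),'sides',e.round(1),'ang(far-near)',np.degrees(np.arctan2(v[1],v[0])).round(1)); return P
o1=(220,140);o2=(385,145)
q('fA',[(227,166),(289,164),(295,276),(232,277)],.028,4,o1)
q('fB',[(402,178),(461,198),(427,301),(367,283)],.028,4,o1)
q('capA',[(249,294),(284,293),(286,324),(250,326)],.0125,4,o1);
q('capB',[(432,138),(463,147),(453,176),(424,165)],.0125,4,o1);
P=q('shaker',[(50,52),(508,33),(548,520),(78,537)],.08,5,o2);print(P.round(0))
a=np.radians(2.);
print('skirt',plane(im,cr([(361,460)],5,o2),.089).round(4),'bartop',plane(im,cr([(388,460)],5,o2),.12).round(4),'green',plane(im,cr([(298,483)],5,o2),.08).round(4),'grey',plane(im,cr([(357,523)],5,o2),.08).round(4))
q('floor',[(70,62),(488,48),(513,373),(88,390)],.068,5,o2)
q('inner rim top',[(66,62),(499,44),(524,375),(86,392)],.08,5,o2)
# knob second view
s=d['scene']; bgr=s['pixels'][:,:,::-1]
V=bgr.max(2)
for b in blobs((V<50),(155,185,195,230),20):
    x,y,w,h=cv2.boundingRect(b); print('scene knob box',x,y,w,h)
for z in(.08,.089,.12): print(z,proj(s,[[.433,-.345,z]]).round(1))
# wash tray corners, pipette axis
hsv=cv2.cvtColor(im['pixels'][:,:,::-1],cv2.COLOR_BGR2HSV).astype(int);H,S,Vv=[hsv[...,i] for i in range(3)]
for b in blobs((H>100)&(H<130)&(S>150),(120,130,225,260),1000):
    c=cv2.approxPolyDP(b,6,True).reshape(-1,2); print('wash poly',c.tolist(),(plane(im,c,.045)[:,:2]*1000).round(0).tolist())
```

```text
fA [547.5  48.8] sides [39.5 71.5 39.8 70.8] ang(far-near) 1.9
fB [532.9 -48.1] sides [39.6 68.9 39.5 70.4] ang(far-near) -19.8
capA [491.9  46.8] sides [22.5 19.9 23.1 20.5] ang(far-near) 1.7
capB [588.  -68.5] sides [20.9 20.  20.  18.4] ang(far-near) -19.3
shaker [ 517.3 -339.7] sides [228.9 238.8 229.6 234.2] ang(far-near) 0.9
[[ 633. -223.]
 [ 638. -452.]
 [ 399. -456.]
 [ 399. -227.]]
skirt [[ 0.4313 -0.3621  0.089 ]] bartop [[ 0.4314 -0.363   0.12  ]] green [[ 0.4211 -0.3341  0.08  ]] grey [[ 0.4012 -0.3619  0.08  ]]
floor [ 550.8 -342.3] sides [211.4 162.2 211.6 161.5] ang(far-near) 0.6
inner rim top [ 549.4 -340.1] sides [216.3 163.1 215.2 160.3] ang(far-near) 0.7
scene knob box 167 200 19 22
0.08 [[184.7 213.7]]
0.089 [[183.8 211.1]]
0.12 [[180.9 201.8]]
wash poly [[202, 142], [134, 147], [138, 248], [211, 242]] [[685.0, 256.0], [678.0, 432.0], [421.0, 416.0], [433.0, 232.0]]
```

Checks: the flask tops measure about 71 x 40 mm (72 x 44 expected) and the shaker 229 x 237 mm with a yaw of about 1°. The knob axis from the skirt and from the bar top agree at (0.431,-0.362). The wash tray centre is (0.554,0.334), and every target is within reach. I'll start with flask B: turn first, then travel.

Request:
send_rows(
  steps=[
    {"turn": 0.9,"tz": 0.3,"grip": 1},
    {"turn": 0.9,"tz": 0.3,"grip": 1},
    {"turn": 0.9,"tz": 0.3,"grip": 1},
    {"turn": 0.9,"tz": 0.3,"grip": 1},
    {"turn": 0.87,"tz": 0.3,"grip": 1},
    {"ty": -0.85,"tx": 0.18,"grip": 0.8},
    {"ty": -0.85,"tx": 0.18,"grip": 0.8},
    {"ty": -0.85,"tx": 0.18,"grip": 0.8},
    {"ty": -0.85,"tx": 0.18,"grip": 0.8},
    {"ty": -0.85,"tx": 0.18,"grip": 0.8},
    {"ty": -0.85,"tx": 0.18,"grip": 0.8},
    {"ty": -0.85,"tx": 0.18,"grip": 0.8},
  ],
)

```text
validation failed for argument at $.st...
```

```bash
cat > go.py <<'E'
import sys, numpy as np
from bench import ctrl
from scipy.spatial.transform import Rotation as R
def show(x,y,z,yaw):
    s=ctrl.get_state(); M=R.from_rotvec(s['tool_rot']).as_matrix(); p=s['position']
    psi=np.degrees(np.arctan2(M[1,0],M[0,0])); a=np.radians(yaw); d=np.array([x,y,z])-p
    print('t %.2f pos %s yaw %.1f tilt %.2f w %.3f F %.1f ft %s j7 %.2f'%(s['time'],p.round(4),psi,np.degrees(np.arccos(-M[2,2])),s['grip_width'],s['grip_force'],np.round(s['ft_force'],1),s['joint_positions'][6]))
    print('turn %.2f then tx %.2f ty %.2f tz %.2f'%(((psi-yaw+180)%360-180)/8,(d[0]*np.cos(a)+d[1]*np.sin(a))/.06,(d[0]*np.sin(a)-d[1]*np.cos(a))/.06,-d[2]/.06))
show(*map(float,sys.argv[1:5]))
E
python3 go.py .533 -.048 .018 -20
```

```text
t 0.10 pos [ 0.1768 -0.625   0.2356] yaw 15.8 tilt 0.10 w 0.995 F 0.0 ft [-0.3  0.6  0.3] j7 -0.06
turn 4.48 then tx 2.29 ty -11.07 tz 3.63
```

Request:
send_rows(
  steps=[
    {"tx": 0,"ty": 0,"tz": 0.3,"turn": 0.9,"grip": 1},
    {"tx": 0,"ty": 0,"tz": 0.3,"turn": 0.9,"grip": 1},
    {"tx": 0,"ty": 0,"tz": 0.3,"turn": 0.9,"grip": 1},
    {"tx": 0,"ty": 0,"tz": 0.3,"turn": 0.9,"grip": 1},
    {"tx": 0,"ty": 0,"tz": 0.3,"turn": 0.9,"grip": 1},
    {"tx": 0.18,"ty": -0.85,"tz": 0,"turn": 0,"grip": 0.8},
    {"tx": 0.18,"ty": -0.85,"tz": 0,"turn": 0,"grip": 0.8},
    {"tx": 0.18,"ty": -0.85,"tz": 0,"turn": 0,"grip": 0.8},
    {"tx": 0.18,"ty": -0.85,"tz": 0,"turn": 0,"grip": 0.8},
    {"tx": 0.18,"ty": -0.85,"tz": 0,"turn": 0,"grip": 0.8},
    {"tx": 0.18,"ty": -0.85,"tz": 0,"turn": 0,"grip": 0.8},
    {"tx": 0.18,"ty": -0.85,"tz": 0,"turn": 0,"grip": 0.8},
  ],
)

```text
time: 1.6
position: [0.3717, -0.3149, 0.1464]
tool_rot: [3.093, -0.551, -0.0]
ft_force: [0.6, 0.4, -0.2]
grip_width: 0.801
grip_force: 0.0
```

```bash
python3 go.py .533 -.048 .018 -20
```

```text
t 1.60 pos [ 0.3717 -0.3149  0.1464] yaw -20.2 tilt 0.01 w 0.801 F 0.0 ft [ 0.6  0.4 -0.2] j7 -1.29
turn -0.03 then tx 1.01 ty -5.10 tz 2.14
```

Request:
send_rows(
  steps=[
    {"tx": 0.17,"ty": -0.85,"tz": 0.2,"turn": 0,"grip": 0.8},
    {"tx": 0.17,"ty": -0.85,"tz": 0.2,"turn": 0,"grip": 0.8},
    {"tx": 0.17,"ty": -0.85,"tz": 0.2,"turn": 0,"grip": 0.8},
    {"tx": 0.17,"ty": -0.85,"tz": 0.2,"turn": 0,"grip": 0.8},
    {"tx": 0.17,"ty": -0.85,"tz": 0.2,"turn": 0,"grip": 0.8},
    {"tx": 0.16,"ty": -0.85,"tz": 0,"turn": 0,"grip": 0.8},
    {"tx": 0,"ty": 0,"tz": 0,"turn": 0,"grip": 0.8},
  ],
)

```text
time: 2.48
position: [0.5351, -0.0449, 0.0863]
tool_rot: [-3.092, 0.538, -0.0]
ft_force: [-1.0, -0.9, 0.8]
grip_width: 0.8
grip_force: 0.0
```

```bash
python3 go.py .533 -.048 .018 -20
```

```text
t 2.48 pos [ 0.5351 -0.0449  0.0863] yaw -19.7 tilt 0.17 w 0.800 F 0.0 ft [-1.  -0.9  0.8] j7 -1.98
turn 0.03 then tx -0.01 ty 0.06 tz 1.14
```

Request:
send_rows(
  steps=[
    {"tx": 0,"ty": 0.06,"tz": 0.4,"turn": 0,"grip": 0.8},
    {"tx": 0,"ty": 0,"tz": 0.4,"turn": 0,"grip": 0.8},
    {"tx": 0,"ty": 0,"tz": 0.34,"turn": 0,"grip": 0.8},
    {"tx": 0,"ty": 0,"tz": 0,"turn": 0,"grip": 0.4},
    {"tx": 0,"ty": 0,"tz": 0,"turn": 0,"grip": 0.4},
    {"tx": 0,"ty": 0,"tz": 0,"turn": 0,"grip": 0.4},
    {"tx": 0,"ty": 0,"tz": 0,"turn": 0,"grip": 0.4},
    {"tx": 0,"ty": 0,"tz": 0,"turn": 0,"grip": 0.4},
  ],
  newtons=15,
)

```text
time: 3.48
position: [0.5331, -0.0537, 0.0191]
tool_rot: [3.093, -0.551, 0.002]
ft_force: [-1.4, 0.7, 6.2]
grip_width: 0.505
grip_force: 15.0
```

```bash
python3 go.py .55 -.39 .12 -1
```

```text
t 3.48 pos [ 0.5331 -0.0537  0.0191] yaw -20.2 tilt 0.08 w 0.505 F 15.0 ft [-1.4  0.7  6.2] j7 -2.02
turn -2.40 then tx 0.38 ty 5.60 tz -1.68
```

Request:
send_rows(
  steps=[
    {"tx": 0,"ty": 0,"tz": -0.3,"turn": 0,"grip": 0.4},
    {"tx": 0,"ty": 0,"tz": -0.5,"turn": 0,"grip": 0.4},
    {"tx": 0,"ty": 0,"tz": -0.6,"turn": -0.8,"grip": 0.4},
    {"tx": 0,"ty": 0,"tz": -0.5,"turn": -0.8,"grip": 0.4},
    {"tx": 0,"ty": 0,"tz": 0,"turn": -0.8,"grip": 0.4},
    {"tx": 0.05,"ty": 0.5,"tz": 0,"turn": 0,"grip": 0.4},
    {"tx": 0.05,"ty": 0.7,"tz": 0,"turn": 0,"grip": 0.4},
    {"tx": 0.05,"ty": 0.8,"tz": 0,"turn": 0,"grip": 0.4},
    {"tx": 0.05,"ty": 0.8,"tz": 0,"turn": 0,"grip": 0.4},
    {"tx": 0.05,"ty": 0.8,"tz": 0,"turn": 0,"grip": 0.4},
    {"tx": 0.05,"ty": 0.7,"tz": 0,"turn": 0,"grip": 0.4},
    {"tx": 0.05,"ty": 0.6,"tz": 0,"turn": 0,"grip": 0.4},
  ],
)

```text
time: 4.97
position: [0.5478, -0.35, 0.1329]
tool_rot: [3.141, -0.029, -0.0]
ft_force: [0.0, 0.2, -1.4]
grip_width: 0.506
grip_force: 15.0
```

```bash
python3 go.py .55 -.391 .087 1
```

```text
t 4.97 pos [ 0.5478 -0.35    0.1329] yaw -1.1 tilt 0.03 w 0.506 F 15.0 ft [ 0.   0.2 -1.4] j7 -1.17
turn -0.26 then tx 0.03 ty 0.68 tz 0.77
```

Request:
send_rows(
  steps=[
    {"tx": 0.02,"ty": 0.4,"tz": 0,"turn": -0.2,"grip": 0.4},
    {"tx": 0,"ty": 0.28,"tz": 0,"turn": 0,"grip": 0.4},
    {"tx": 0,"ty": 0,"tz": 0,"turn": 0,"grip": 0.4},
    {"tx": 0,"ty": 0,"tz": 0.3,"turn": 0,"grip": 0.4},
    {"tx": 0,"ty": 0,"tz": 0.25,"turn": 0,"grip": 0.4},
  ],
)

```text
time: 5.6
position: [0.5493, -0.3868, 0.0976]
tool_rot: [-3.14, -0.02, 0.002]
ft_force: [0.3, 0.3, -1.1]
grip_width: 0.504
grip_force: 15.0
```

```bash
python3 go.py .55 -.391 .087 1
```

```text
t 5.60 pos [ 0.5493 -0.3868  0.0976] yaw 0.7 tilt 0.10 w 0.504 F 15.0 ft [ 0.3  0.3 -1.1] j7 -1.10
turn -0.04 then tx 0.01 ty 0.07 tz 0.18
```

Request:
send_rows(
  steps=[
    {"tx": 0,"ty": 0.07,"tz": 0.1,"turn": 0,"grip": 0.4},
    {"tx": 0,"ty": 0,"tz": 0.07,"turn": 0,"grip": 0.4},
    {"tx": 0,"ty": 0,"tz": 0,"turn": 0,"grip": 0.4},
  ],
)

```text
time: 5.98
position: [0.5493, -0.3929, 0.0887]
tool_rot: [-3.141, -0.016, 0.0]
ft_force: [0.2, 0.5, -1.5]
grip_width: 0.503
grip_force: 15.0
```

```bash
python3 go.py .55 -.391 .087 1
```

```text
t 5.97 pos [ 0.5493 -0.3929  0.0887] yaw 0.6 tilt 0.02 w 0.503 F 15.0 ft [ 0.2  0.5 -1.5] j7 -1.10
turn -0.05 then tx 0.01 ty -0.03 tz 0.03
```

Request:
send_rows(
  steps=[
    {"tx": 0,"ty": 0,"tz": 0.03,"turn": 0,"grip": 0.4},
    {"tx": 0,"ty": 0,"tz": 0,"turn": 0,"grip": 0.4},
    {"tx": 0,"ty": 0,"tz": 0,"turn": 0,"grip": 0.7},
    {"tx": 0,"ty": 0,"tz": 0,"turn": 0,"grip": 0.7},
    {"tx": 0,"ty": 0,"tz": 0,"turn": 0,"grip": 0.7},
    {"tx": 0,"ty": 0,"tz": -0.4,"turn": 0,"grip": 0.7},
    {"tx": 0,"ty": 0,"tz": -0.6,"turn": 0,"grip": 0.7},
    {"tx": 0,"ty": -0.8,"tz": 0,"turn": 0,"grip": 0.8},
    {"tx": 0,"ty": -0.9,"tz": 0,"turn": 0,"grip": 0.8},
    {"tx": 0,"ty": -0.9,"tz": 0,"turn": 0,"grip": 0.8},
    {"tx": 0,"ty": -0.9,"tz": 0,"turn": 0,"grip": 0.8},
  ],
)

```text
time: 7.35
position: [0.5471, -0.1812, 0.1475]
tool_rot: [3.141, 0.016, 0.001]
ft_force: [-0.3, -0.3, -0.4]
grip_width: 0.803
grip_force: 0.0
```

```bash
python3 go.py .5475 .049 .018 2
```

```text
t 7.35 pos [ 0.5471 -0.1812  0.1475] yaw 0.6 tilt 0.05 w 0.803 F 0.0 ft [-0.3 -0.3 -0.4] j7 -1.38
turn -0.17 then tx 0.14 ty -3.83 tz 2.16
```

Request:
send_rows(
  steps=[
    {"tx": 0.04,"ty": -0.9,"tz": 0,"turn": -0.17,"grip": 0.8},
    {"tx": 0.04,"ty": -0.9,"tz": 0,"turn": 0,"grip": 0.8},
    {"tx": 0.03,"ty": -0.9,"tz": 0.2,"turn": 0,"grip": 0.8},
    {"tx": 0.03,"ty": -0.8,"tz": 0.3,"turn": 0,"grip": 0.8},
    {"tx": 0,"ty": -0.3,"tz": 0.4,"turn": 0,"grip": 0.8},
    {"tx": 0,"ty": 0,"tz": 0.2,"turn": 0,"grip": 0.8},
    {"tx": 0,"ty": 0,"tz": 0,"turn": 0,"grip": 0.8},
  ],
)

```text
time: 8.22
position: [0.5486, 0.0435, 0.0804]
tool_rot: [3.14, 0.051, -0.003]
ft_force: [-0.3, -0.3, 0.1]
grip_width: 0.803
grip_force: 0.0
```

```bash
python3 go.py .5475 .049 .018 2
python3 - <<'E'
from bench import ctrl
import cv2
im=ctrl.get_image('top'); cv2.imwrite('pics/t2.png',cv2.resize(im['pixels'][130:260,225:500,::-1],None,fx=2.9,fy=2.9,interpolation=cv2.INTER_CUBIC))
E
```

```text
t 8.22 pos [0.5486 0.0435 0.0804] yaw 1.9 tilt 0.11 w 0.803 F 0.0 ft [-0.3 -0.3  0.1] j7 -1.81
turn -0.02 then tx -0.01 ty -0.09 tz 1.04
```

View pics/t2.png

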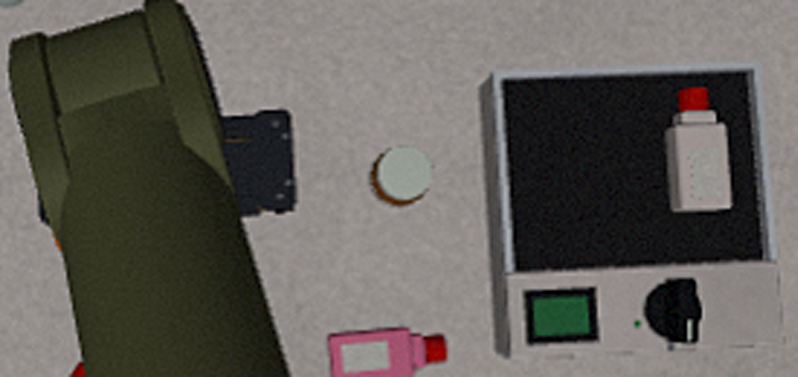

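The picture shows the first flask flat, label up, in the right half of the shaker tray (crop 698,160). The knob is still off and the jar is in place. Now I'll grasp flask A.

Request:
send_rows(
  steps=[
    {"tx": 0,"ty": -0.08,"tz": 0.4,"turn": 0,"grip": 0.8},
    {"tx": 0,"ty": 0,"tz": 0.4,"turn": 0,"grip": 0.8},
    {"tx": 0,"ty": 0,"tz": 0.24,"turn": 0,"grip": 0.8},
    {"tx": 0,"ty": 0,"tz": 0,"turn": 0,"grip": 0.4},
    {"tx": 0,"ty": 0,"tz": 0,"turn": 0,"grip": 0.4},
    {"tx": 0,"ty": 0,"tz": 0,"turn": 0,"grip": 0.4},
    {"tx": 0,"ty": 0,"tz": 0,"turn": 0,"grip": 0.4},
    {"tx": 0,"ty": 0,"tz": 0,"turn": 0,"grip": 0.4},
  ],
  newtons=15,
)

```text
time: 9.28
position: [0.5496, 0.0499, 0.0196]
tool_rot: [3.141, 0.054, 0.002]
ft_force: [-1.2, -0.1, 5.9]
grip_width: 0.504
grip_force: 15.0
```

```bash
python3 go.py .552 -.29 .14 2
```

```text
t 9.28 pos [0.5496 0.0499 0.0196] yaw 2.0 tilt 0.09 w 0.504 F 15.0 ft [-1.2 -0.1  5.9] j7 -1.87
turn -0.01 then tx -0.16 ty 5.66 tz -2.01
```

Request:
send_rows(
  steps=[
    {"tx": 0,"ty": 0,"tz": -0.3,"turn": 0,"grip": 0.4},
    {"tx": 0,"ty": 0,"tz": -0.6,"turn": 0,"grip": 0.4},
    {"tx": 0,"ty": 0,"tz": -0.7,"turn": 0,"grip": 0.4},
    {"tx": 0,"ty": 0.4,"tz": -0.4,"turn": 0,"grip": 0.4},
    {"tx": -0.02,"ty": 0.7,"tz": 0,"turn": 0,"grip": 0.4},
    {"tx": -0.02,"ty": 0.8,"tz": 0,"turn": 0,"grip": 0.4},
    {"tx": -0.02,"ty": 0.8,"tz": 0,"turn": 0,"grip": 0.4},
    {"tx": -0.02,"ty": 0.8,"tz": 0,"turn": 0,"grip": 0.4},
    {"tx": -0.02,"ty": 0.8,"tz": 0,"turn": 0,"grip": 0.4},
    {"tx": -0.02,"ty": 0.8,"tz": 0,"turn": 0,"grip": 0.4},
    {"tx": -0.02,"ty": 0.5,"tz": 0,"turn": 0,"grip": 0.4},
    {"tx": 0,"ty": 0,"tz": 0,"turn": 0,"grip": 0.4},
  ],
)

```text
time: 10.78
position: [0.5508, -0.2897, 0.1391]
tool_rot: [3.14, 0.045, -0.001]
ft_force: [0.6, 0.9, -0.9]
grip_width: 0.506
grip_force: 15.0
```

```bash
python3 go.py .552 -.29 .0875 1
```

```text
t 10.78 pos [ 0.5508 -0.2897  0.1391] yaw 1.7 tilt 0.06 w 0.506 F 15.0 ft [ 0.6  0.9 -0.9] j7 -1.21
turn 0.08 then tx 0.02 ty 0.00 tz 0.86
```

Request:
send_rows(
  steps=[
    {"tx": 0,"ty": 0,"tz": 0.35,"turn": 0.08,"grip": 0.4},
    {"tx": 0,"ty": 0,"tz": 0.3,"turn": 0,"grip": 0.4},
    {"tx": 0,"ty": 0,"tz": 0.15,"turn": 0,"grip": 0.4},
    {"tx": 0,"ty": 0,"tz": 0.06,"turn": 0,"grip": 0.4},
    {"tx": 0,"ty": 0,"tz": 0,"turn": 0,"grip": 0.4},
  ],
)

```text
time: 11.4
position: [0.5525, -0.2858, 0.0878]
tool_rot: [3.141, 0.037, 0.001]
ft_force: [0.0, -0.1, -1.0]
grip_width: 0.508
grip_force: 15.0
```

```bash
python3 go.py .552 -.29 .0875 1
```

```text
t 11.40 pos [ 0.5525 -0.2858  0.0878] yaw 1.4 tilt 0.05 w 0.508 F 15.0 ft [ 0.  -0.1 -1. ] j7 -1.24
turn 0.05 then tx -0.01 ty 0.07 tz 0.00
```

Request:
send_rows(
  steps=[
    {"tx": 0,"ty": 0.03,"tz": 0.02,"turn": 0,"grip": 0.4},
    {"tx": 0,"ty": 0,"tz": 0,"turn": 0,"grip": 0.66},
    {"tx": 0,"ty": 0,"tz": 0,"turn": 0,"grip": 0.66},
    {"tx": 0,"ty": 0,"tz": 0,"turn": 0,"grip": 0.66},
    {"tx": 0,"ty": 0,"tz": -0.4,"turn": 0,"grip": 0.66},
    {"tx": 0,"ty": 0,"tz": -0.6,"turn": 0,"grip": 0.66},
    {"tx": 0,"ty": -0.8,"tz": 0,"turn": 0,"grip": 0.7},
    {"tx": 0,"ty": -0.9,"tz": 0,"turn": 0,"grip": 0.7},
    {"tx": 0,"ty": -0.9,"tz": 0,"turn": 0,"grip": 0.7},
    {"tx": 0,"ty": -0.9,"tz": 0,"turn": 0,"grip": 0.7},
    {"tx": 0,"ty": -0.9,"tz": 0,"turn": -0.9,"grip": 0.7},
    {"tx": 0,"ty": -0.9,"tz": 0,"turn": -0.9,"grip": 0.7},
  ],
)

```text
time: 12.9
position: [0.538, 0.031, 0.1461]
tool_rot: [3.111, 0.436, 0.001]
ft_force: [1.0, 0.6, 0.4]
grip_width: 0.698
grip_force: 0.0
```

```bash
python3 go.py .547 .155 .02 16.2
```

```text
t 12.90 pos [0.538  0.031  0.1461] yaw 16.0 tilt 0.05 w 0.698 F 0.0 ft [1.  0.6 0.4] j7 -1.50
turn -0.03 then tx 0.72 ty -1.94 tz 2.10
```

Request:
send_rows(
  steps=[
    {"tx": 0.35,"ty": -0.8,"tz": 0.2,"turn": 0,"grip": 0.7},
    {"tx": 0.35,"ty": -0.8,"tz": 0.4,"turn": 0,"grip": 0.7},
    {"tx": 0,"ty": -0.3,"tz": 0.4,"turn": 0,"grip": 0.7},
    {"tx": 0,"ty": 0,"tz": 0,"turn": 0,"grip": 0.7},
  ],
)

```text
time: 13.4
position: [0.5453, 0.1519, 0.0841]
tool_rot: [-3.111, -0.435, 0.007]
ft_force: [-0.5, -0.7, 0.2]
grip_width: 0.699
grip_force: 0.0
```

```bash
python3 go.py .547 .155 .018 16.2
```

```text
t 13.40 pos [0.5453 0.1519 0.0841] yaw 15.9 tilt 0.24 w 0.699 F 0.0 ft [-0.5 -0.7  0.2] j7 -1.80
turn -0.03 then tx 0.04 ty -0.04 tz 1.10
```

Request:
send_rows(
  steps=[
    {"tx": 0.04,"ty": -0.04,"tz": 0.4,"turn": 0,"grip": 0.7},
    {"tx": 0,"ty": 0,"tz": 0.4,"turn": 0,"grip": 0.7},
    {"tx": 0,"ty": 0,"tz": 0.28,"turn": 0,"grip": 0.7},
    {"tx": 0,"ty": 0,"tz": 0,"turn": 0,"grip": 0.2},
    {"tx": 0,"ty": 0,"tz": 0,"turn": 0,"grip": 0.2},
    {"tx": 0,"ty": 0,"tz": 0,"turn": 0,"grip": 0.2},
    {"tx": 0,"ty": 0,"tz": 0,"turn": 0,"grip": 0.2},
    {"tx": 0,"ty": 0,"tz": 0,"turn": 0,"grip": 0.2},
    {"tx": 0,"ty": 0,"tz": 0,"turn": 0,"grip": 0.2},
  ],
  newtons=25,
)

```text
time: 14.52
position: [0.5495, 0.1536, 0.0218]
tool_rot: [3.112, 0.43, 0.001]
ft_force: [-1.6, -0.4, 4.8]
grip_width: 0.321
grip_force: 25.0
```

```bash
python3 go.py .535 .334 .12 4
```

```text
t 14.53 pos [0.5495 0.1536 0.0218] yaw 15.7 tilt 0.05 w 0.321 F 25.0 ft [-1.6 -0.4  4.8] j7 -1.85
turn 1.47 then tx -0.03 ty -3.02 tz -1.64
```

Request:
send_rows(
  steps=[
    {"tx": 0,"ty": 0,"tz": -0.3,"turn": 0,"grip": 0.2},
    {"tx": 0,"ty": 0,"tz": -0.6,"turn": 0,"grip": 0.2},
    {"tx": 0,"ty": 0,"tz": -0.7,"turn": 0.7,"grip": 0.2},
    {"tx": 0,"ty": 0,"tz": 0,"turn": 0.77,"grip": 0.2},
    {"tx": -0.03,"ty": -0.5,"tz": 0,"turn": 0,"grip": 0.2},
    {"tx": -0.03,"ty": -0.7,"tz": 0,"turn": 0,"grip": 0.2},
    {"tx": -0.03,"ty": -0.7,"tz": 0,"turn": 0,"grip": 0.2},
    {"tx": -0.03,"ty": -0.7,"tz": 0,"turn": 0,"grip": 0.2},
    {"tx": 0,"ty": -0.4,"tz": 0,"turn": 0,"grip": 0.2},
    {"tx": 0,"ty": 0,"tz": 0,"turn": 0,"grip": 0.2},
  ],
)

```text
time: 15.78
position: [0.528, 0.3353, 0.1177]
tool_rot: [-3.138, -0.115, 0.001]
ft_force: [-0.8, -1.0, -1.4]
grip_width: 0.318
grip_force: 25.0
```

```bash
python3 go.py .529 .332 .027 4
```

```text
t 15.78 pos [0.528  0.3353 0.1177] yaw 4.2 tilt 0.10 w 0.318 F 25.0 ft [-0.8 -1.  -1.4] j7 -2.32
turn 0.03 then tx 0.01 ty 0.06 tz 1.51
```

Request:
send_rows(
  steps=[
    {"tx": 0,"ty": 0,"tz": 0.4,"turn": 0,"grip": 0.2},
    {"tx": 0,"ty": 0,"tz": 0.5,"turn": 0,"grip": 0.2},
    {"tx": 0,"ty": 0,"tz": 0.35,"turn": 0,"grip": 0.2},
    {"tx": 0,"ty": 0,"tz": 0.15,"turn": 0,"grip": 0.2},
    {"tx": 0,"ty": 0,"tz": 0.08,"turn": 0,"grip": 0.2},
    {"tx": 0,"ty": 0,"tz": 0,"turn": 0,"grip": 0.2},
  ],
)

```text
time: 16.52
position: [0.5298, 0.3327, 0.0288]
tool_rot: [-3.139, -0.109, -0.001]
ft_force: [-0.2, -0.6, -0.5]
grip_width: 0.317
grip_force: 25.0
```

```bash
python3 go.py .529 .332 .026 4
```

```text
t 16.52 pos [0.5298 0.3327 0.0288] yaw 4.0 tilt 0.04 w 0.317 F 25.0 ft [-0.2 -0.6 -0.5] j7 -2.37
turn -0.00 then tx -0.01 ty 0.01 tz 0.05
```

Release, lift clear, and head back towards the knob.

Request:
send_rows(
  steps=[
    {"tx": 0,"ty": 0,"tz": 0.04,"turn": 0,"grip": 0.2},
    {"tx": 0,"ty": 0,"tz": 0,"turn": 0,"grip": 0.65},
    {"tx": 0,"ty": 0,"tz": 0,"turn": 0,"grip": 0.65},
    {"tx": 0,"ty": 0,"tz": 0,"turn": 0,"grip": 0.65},
    {"tx": 0,"ty": 0,"tz": -0.4,"turn": 0,"grip": 0.65},
    {"tx": 0,"ty": 0,"tz": -0.8,"turn": 0,"grip": 0.65},
    {"tx": 0,"ty": 0,"tz": -0.9,"turn": 0,"grip": 0.65},
    {"tx": 0,"ty": 0.8,"tz": -0.3,"turn": 0,"grip": 0.65},
    {"tx": 0,"ty": 0.9,"tz": 0,"turn": 0,"grip": 0.6},
    {"tx": 0,"ty": 0.9,"tz": 0,"turn": 0,"grip": 0.6},
    {"tx": 0,"ty": 0.9,"tz": 0,"turn": 0,"grip": 0.6},
    {"tx": 0,"ty": 0.9,"tz": 0,"turn": 0,"grip": 0.6},
  ],
)

```text
time: 18.02
position: [0.5478, 0.0674, 0.1703]
tool_rot: [3.139, 0.109, 0.002]
ft_force: [1.5, -1.0, 0.2]
grip_width: 0.601
grip_force: 0.0
```

Request:
send_rows(
  steps=[
    {"tx": 0,"ty": 0.9,"tz": 0,"turn": 0,"grip": 0.6},
    {"tx": 0,"ty": 0.9,"tz": 0,"turn": 0,"grip": 0.6},
    {"tx": 0,"ty": 0.9,"tz": 0,"turn": 0,"grip": 0.6},
  ],
)

```text
time: 18.4
position: [0.559, -0.0941, 0.1704]
tool_rot: [3.139, 0.109, 0.001]
ft_force: [0.0, 0.6, -0.0]
grip_width: 0.601
grip_force: 0.0
```

```bash
python3 go.py .4315 -.3625 .175 1
python3 - <<'E'
from bench import ctrl
import cv2,numpy as np
a=ctrl.get_image('top')['pixels'][130:260,120:500,::-1]; b=ctrl.get_image('scene')['pixels'][130:310,130:500,::-1]
a=cv2.resize(a,(740,253),interpolation=cv2.INTER_CUBIC);b=cv2.resize(b,(710,345),interpolation=cv2.INTER_CUBIC)
c=np.zeros((600,740,3),np.uint8);c[:253]=a;c[255:,:710]=b
cv2.imwrite('pics/t3.png',c)
E
```

```text
t 18.40 pos [ 0.559  -0.0941  0.1704] yaw 4.0 tilt 0.06 w 0.601 F 0.0 ft [ 0.   0.6 -0. ] j7 -1.47
turn 0.37 then tx -2.20 ty 4.44 tz -0.08
```

View pics/t3.png

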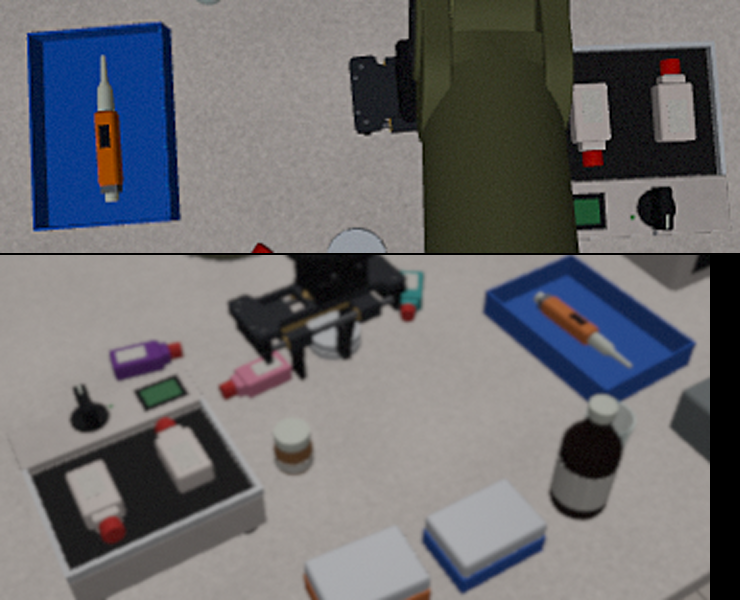

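The picture shows the pipette flat in the wash tray (107,148), and both flasks flat and apart in the shaker tray (592,110 and 672,105). The knob is still off at (657,208). Next is the knob.

Request:
send_rows(
  steps=[
    {"tx": 0,"ty": 0,"tz": 0,"turn": 0.37,"grip": 0.6},
    {"tx": -0.35,"ty": 0.75,"tz": 0,"turn": 0,"grip": 0.6},
    {"tx": -0.37,"ty": 0.75,"tz": 0,"turn": 0,"grip": 0.6},
    {"tx": -0.37,"ty": 0.75,"tz": 0,"turn": 0,"grip": 0.6},
    {"tx": -0.37,"ty": 0.75,"tz": 0,"turn": 0,"grip": 0.6},
    {"tx": -0.37,"ty": 0.75,"tz": 0,"turn": 0,"grip": 0.6},
    {"tx": -0.37,"ty": 0.69,"tz": 0,"turn": 0,"grip": 0.6},
    {"tx": 0,"ty": 0,"tz": 0,"turn": 0,"grip": 0.6},
    {"tx": 0,"ty": 0,"tz": 0,"turn": 0,"grip": 0.6},
  ],
)

```text
time: 19.62
position: [0.4323, -0.36, 0.17]
tool_rot: [-3.141, -0.029, -0.001]
ft_force: [0.3, 0.7, 0.1]
grip_width: 0.599
grip_force: 0.0
```

```bash
python3 go.py .4315 -.3625 .111 1
```

```text
t 19.62 pos [ 0.4323 -0.36    0.17  ] yaw 1.0 tilt 0.05 w 0.599 F 0.0 ft [0.3 0.7 0.1] j7 -0.95
turn 0.01 then tx -0.01 ty 0.04 tz 0.98
```

Request:
send_rows(
  steps=[
    {"tx": 0,"ty": 0.03,"tz": 0.35,"turn": 0,"grip": 0.6},
    {"tx": 0,"ty": 0,"tz": 0.35,"turn": 0,"grip": 0.6},
    {"tx": 0,"ty": 0,"tz": 0.26,"turn": 0,"grip": 0.6},
    {"tx": 0,"ty": 0,"tz": 0,"turn": 0,"grip": 0.1},
    {"tx": 0,"ty": 0,"tz": 0,"turn": 0,"grip": 0.1},
    {"tx": 0,"ty": 0,"tz": 0,"turn": 0,"grip": 0.1},
    {"tx": 0,"ty": 0,"tz": 0,"turn": 0,"grip": 0.1},
    {"tx": 0,"ty": 0,"tz": 0,"turn": 0,"grip": 0.1},
    {"tx": 0,"ty": 0,"tz": 0,"turn": 0,"grip": 0.1},
  ],
  newtons=20,
)

```text
time: 20.75
position: [0.4319, -0.363, 0.1129]
tool_rot: [3.141, 0.028, 0.001]
ft_force: [-0.4, 0.6, 3.5]
grip_width: 0.182
grip_force: 19.9
```

```bash
python3 go.py .4315 -.3625 .111 -68
```

```text
t 20.75 pos [ 0.4319 -0.363   0.1129] yaw 1.0 tilt 0.04 w 0.182 F 19.9 ft [-0.4  0.6  3.5] j7 -0.97
turn 8.63 then tx -0.01 ty 0.00 tz 0.03
```

The grip measures 15.8 mm, which matches the 16 mm bar. Turning clockwise now.

Request:
send_rows(
  steps=[
    {"tx": 0,"ty": 0,"tz": 0,"turn": 0.7,"grip": 0.1},
    {"tx": 0,"ty": 0,"tz": 0,"turn": 0.7,"grip": 0.1},
    {"tx": 0,"ty": 0,"tz": 0,"turn": 0.7,"grip": 0.1},
    {"tx": 0,"ty": 0,"tz": 0,"turn": 0.7,"grip": 0.1},
    {"tx": 0,"ty": 0,"tz": 0,"turn": 0.7,"grip": 0.1},
    {"tx": 0,"ty": 0,"tz": 0,"turn": 0.7,"grip": 0.1},
    {"tx": 0,"ty": 0,"tz": 0,"turn": 0.7,"grip": 0.1},
  ],
)

```text
time: 21.62
position: [0.4317, -0.3637, 0.1129]
tool_rot: [2.966, -1.032, 0.001]
ft_force: [0.4, -1.0, 2.1]
grip_width: 0.185
grip_force: 20.0
```

```bash
python3 go.py .4315 -.3625 .111 -68
```

```text
t 21.62 pos [ 0.4317 -0.3637  0.1129] yaw -38.4 tilt 0.09 w 0.185 F 20.0 ft [ 0.4 -1.   2.1] j7 -1.64
turn 3.70 then tx -0.02 ty -0.00 tz 0.03
```

Request:
send_rows(
  steps=[
    {"tx": 0,"ty": 0,"tz": 0,"turn": 0.7,"grip": 0.1},
    {"tx": 0,"ty": 0,"tz": 0,"turn": 0.7,"grip": 0.1},
    {"tx": 0,"ty": 0,"tz": 0,"turn": 0.7,"grip": 0.1},
    {"tx": 0,"ty": 0,"tz": 0,"turn": 0.7,"grip": 0.1},
    {"tx": 0,"ty": 0,"tz": 0,"turn": 0.7,"grip": 0.1},
    {"tx": 0,"ty": 0,"tz": 0,"turn": 0,"grip": 0.1},
    {"tx": 0,"ty": 0,"tz": 0,"turn": 0,"grip": 0.1},
  ],
)

```text
time: 22.5
position: [0.4313, -0.3639, 0.1129]
tool_rot: [2.631, -1.714, 0.001]
ft_force: [-2.2, -2.1, 4.6]
grip_width: 0.185
grip_force: 20.0
```

```bash
python3 go.py .4315 -.3625 .111 -68
```

```text
t 22.50 pos [ 0.4313 -0.3639  0.1129] yaw -66.1 tilt 0.09 w 0.185 F 20.0 ft [-2.2 -2.1  4.6] j7 -2.11
turn 0.23 then tx -0.02 ty -0.01 tz 0.03
```

Release, lift, and clear the view.

Request:
send_rows(
  steps=[
    {"tx": 0,"ty": 0,"tz": 0,"turn": 0,"grip": 0.5},
    {"tx": 0,"ty": 0,"tz": 0,"turn": 0,"grip": 0.5},
    {"tx": 0,"ty": 0,"tz": 0,"turn": 0,"grip": 0.5},
    {"tx": 0,"ty": 0,"tz": 0,"turn": 0,"grip": 0.5},
    {"tx": 0,"ty": 0,"tz": -0.5,"turn": 0,"grip": 0.5},
    {"tx": 0,"ty": 0,"tz": -0.8,"turn": 0,"grip": 0.5},
    {"tx": 0,"ty": 0,"tz": -0.8,"turn": 0,"grip": 0.5},
    {"tx": -0.8,"ty": -0.5,"tz": 0,"turn": 0,"grip": 0.5},
    {"tx": -0.8,"ty": -0.5,"tz": 0,"turn": 0,"grip": 0.5},
    {"tx": -0.8,"ty": -0.5,"tz": 0,"turn": 0,"grip": 0.5},
    {"tx": -0.8,"ty": -0.5,"tz": 0,"turn": 0,"grip": 0.5},
    {"tx": 0,"ty": 0,"tz": 0,"turn": 0,"grip": 0.5},
  ],
)

```text
time: 24.0
position: [0.4649, -0.1334, 0.2388]
tool_rot: [-2.639, 1.703, -0.001]
ft_force: [-0.5, -0.9, 0.3]
grip_width: 0.501
grip_force: 0.0
```

```bash
python3 go.py .4315 -.3625 .111 -68
python3 - <<'E'
from bench import ctrl
import cv2,numpy as np
a=ctrl.get_image('top')['pixels'][130:260,120:500,::-1]; b=ctrl.get_image('scene')['pixels'][130:310,130:500,::-1]
a=cv2.resize(a,(740,253),interpolation=cv2.INTER_CUBIC);b=cv2.resize(b,(710,345),interpolation=cv2.INTER_CUBIC)
c=np.zeros((600,740,3),np.uint8);c[:253]=a;c[255:,:710]=b
cv2.imwrite('pics/t4.png',c)
E
```

```text
t 24.00 pos [ 0.4649 -0.1334  0.2388] yaw -65.7 tilt 0.07 w 0.501 F 0.0 ft [-0.5 -0.9  0.3] j7 -2.48
turn 0.29 then tx 3.33 ty 1.95 tz 2.13
```

View pics/t4.png

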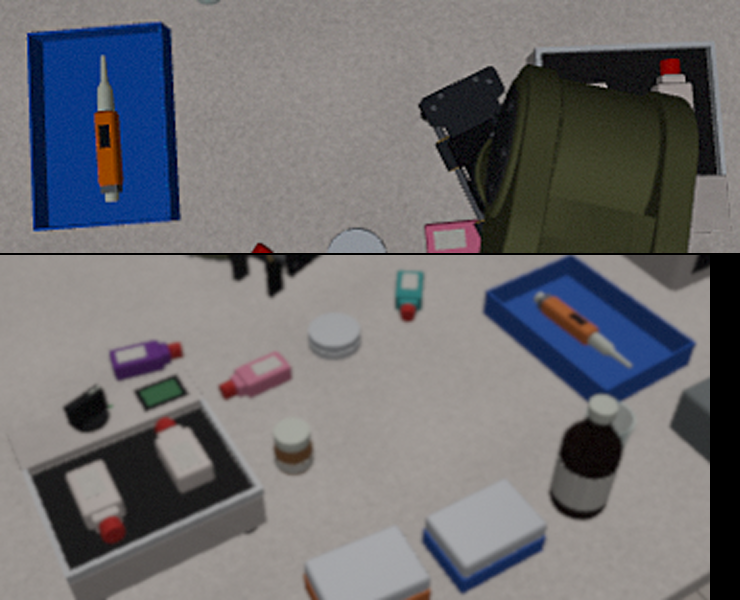

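The lower (scene) view shows the knob bar at (88,408) now swung across towards the green dot. The flasks, pipette and bystanders are undisturbed and the gripper is clear. I'll hand in.

```bash
python3 -c "
from bench import ctrl
print(ctrl.close_job())"
```

```text
the job is handed in; nothing more can be done
None
```

Job handed in at about 24 s with no verdict returned: the last pictures show both flasks flat and apart in the shaker tray, the pipette flat in the wash tray, and the knob turned about 67° clockwise towards the green dot, with the robot clear.

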